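# Hold the measuring microphone in the speaker's port

### The job

Pull the red dust cap out of the port of the small speaker lying on its back and set it down gently in the blue tray. Then take the measuring microphone from its wooden stand, lower it tip first, upright, into the middle of the port until its yellow band is level with the speaker's face, and finish while still holding it there, steady and centred; the microphone must never touch the speaker. Leave everything else where it is.

Things in the scene. Friction and masses are not known exactly. Their poses are not given: they have to be found in the camera images.
- port (a point): Centre of the mouth of the speaker's port, level with its upper face: a round blind hole, 28 mm inside diameter, 75 mm deep, straight down. z axis up.
- speaker: Small loudspeaker lying on its back, wood sides and black upper face, 240 x 150 x 120 mm high (x, y, z), fixed to the bench. Origin: centre of its underside on the bench. The port is in the upper face, on its long centre line, 85 mm from the centre towards its own -x (the end nearer the robot). A big grey-rimmed driver (104 mm across, 3 mm proud) is in the middle, a small one at the other end.
- cap: Red dust cap plugging the port at the start, loose: black plug 22 mm diameter x 12 mm below, then a flange 44 mm diameter x 6 mm that lies on the speaker's face, then a round upright knob 24 mm diameter x 30 mm to hold. 48 mm tall in all, 40 g. Origin: centre of the plug's underside; z up, towards the knob.
- mic: Cordless measuring microphone, upright, tip down, loose, about 120 g: steel stem 10 mm diameter x 95 mm, above it an aluminium body 22 mm diameter x 75 mm (95 to 170 mm above the tip) to hold it by. At the start it hangs in the stand, the body's lower shoulder resting on the stand's top. Origin: the tip (lower end, on the axis); z along the axis up to the body.
- mic_tip (a point): The microphone's tip: lower end of the stem, on the axis.
- mic_band (a point): Centre of the yellow band on the microphone's stem, on the axis 40 mm above the tip; the band is 6 mm high.
- stand: Plywood stand fixed to the bench, 80 x 80 mm (foot plate 100 x 80), 105 mm high, with a 17 mm upright through hole in the middle of its top, 15 mm thick, open below on two sides. Origin: centre of its underside. It may be on the robot's left or right.
- tray: Shallow open blue tray fixed to the bench, 120 x 150 mm outside (x, y), 25 mm high, walls and floor 4 mm. Origin: centre of its underside. On the side opposite the stand.
- screwdriver: Screwdriver with an orange handle, 190 long, lying flat; a bystander. Origin: about mid-length, underside.
- tape: Blue tape roll lying flat, 90 across, 24 high; a bystander. Origin: on its underside.
- tin: Round tin with a yellow label, 80 across, 90 high; a bystander. Origin: on its underside.
- jar: Small closed jar, 60 across, 80 high; a bystander. Origin: on its underside.
- bottle: Slim bottle with a red cap, 48 across, 130 high, standing behind the speaker; a bystander. Origin: on its underside.
- wrench: Steel wrench, 170 long, lying flat; a bystander. Origin: about mid-length, underside.

How it is judged:
On the way, in this order (a step that is already met when the one before it is completed fails the run):
1. the dust cap lies in the tray, let go (x of cap in the frame of tray between -0.055 and 0.055 m and y of cap in the frame of tray between -0.07 and 0.07 m and height (world z) of cap below 0.035 m and contact force between the fingers and cap below 0.05 N and linear speed of cap below 0.03 m/s), for 0.2 s.
2. the microphone, held by the fingers, is lifted clear of its stand (height (world z) of mic_tip above 0.11 m and contact force between the fingers and mic above 0.5 N), for 0.1 s.
At the end, for the whole second after the job is handed in: Cap in the tray, let go, at rest. Fingers hold the microphone still, not touching the speaker, within 0.1 rad of upright, tip and band each within 4 mm of the port axis, band centre within 8 mm of the height of the port mouth. Bystanders within 30 mm of their start (all of step 1 and contact force between the fingers and mic above 0.5 N and contact force between mic and speaker below 0.05 N and horizontal distance between each of mic_tip, mic_band and port below 0.004 m and z of mic_band in the frame of port between -0.008 and 0.008 m and angle between mic's own z axis and vertical below 0.1 rad and linear speed of mic below 0.02 m/s); the arm keeps its last pose, push and grip.
It fails at once if the microphone touches the speaker (contact force between mic and speaker above 0.1 N).
It fails at once if the cap is dropped (falls freely faster than 0.7 m/s) (contact force between the fingers and cap below 0.05 N and linear speed of cap above 0.7 m/s).
It fails at once if a bystander is moved more than 30 mm (distance of any of screwdriver, tape, tin, jar, bottle, wrench from where it was at the start of the episode above 0.03 m).
It also fails if it takes over 64 s, if anything falls off the work surface, if the arm or the gripper's body presses on something with over 40 N, if the wrist force passes 120 N, or if a joint passes its speed limit or range.

### The arm

A 6-joint arm with a two-finger parallel gripper is mounted at the origin on the work surface. World frame = base frame: x ahead of the robot, y to its left, z up, the work surface at z = 0. Lengths are in m, angles in rad, forces in N, time in s.
With the tool pointing down it reaches from about 0.375 to 0.975 m from the base axis. Payload 3.8 kg.
Tool frame: the origin (TCP) lies on the centre line of the jaws, within the pads' length; the fingertips stand 14 mm ahead of it and the grasp point (between the pads) lies 5 mm behind it; z points along the fingers, x is the direction in which the jaws open and shut, and the axes are right-handed (so a half turn about z gives the same grasp; the last joint's range is limited). The gripper opens to 85 mm and grips with 20 to 120 N. Pads are 22 mm wide; open, the fingers measure 114 mm over their backs; the gripper's body (76 mm by 85 mm) begins 54 mm behind the grasp point. The pads swing forward as they close: fully open they stand 13 mm farther back than shut.
Start: joints at [1.249, 0.264, 1.604, -0, 1.274, -0.037], TCP at [0.19, 0.648, 0.245] pointing down, gripper open.
Joint ranges: [-2.63, 2.63], [-0.94, 2.18], [0.31, 2.57], [-1.31, 4.45], [0, 2.66], [-2.55, 2.55]. Speed limits (rad/s): [2.57, 2.57, 3.14, 3.14, 3.14, 3.14].

### API

Orientations are given as a rotation vector (axis times angle).
In Python, from workcell import bot gives the robot as it stands. The module is installed in compiled form; this text tells all that it offers.
- The arm moves only by the tool arm_command, never from a script. Its argument "steps" is one flat list of numbers, 7 for each row, row after row: the shift along the tool's x, y, z in units of 30 mm (1.0 is 30 mm), then the turn, a rotation vector about the tool's x, y, z in units of 6 degrees (1.0 is 6 degrees), then the opening, from 0 (shut) to 1 (fully open). In form: [tx, ty, tz, ax, ay, az, fingers, tx, ty, tz, ax, ay, az, fingers, ...]. A call has 1 to 10 rows; each row shifts and turns the commanded pose from where the row before left it, along the tool's axes as they then stand; what a row does not reach is not made up. A row lasts 1/8 s, in which the tool goes at most 62.5 mm and 10.7 degrees, less where a joint would pass 70% of its speed; a pose out of reach is approached as far as the arm can. A call is refused whole if a number of a shift passes 1 or a number of a turn 1, either way. A call with a gripper value outside its range is refused whole. The fingers move at their own pace and stop on an object; "squeeze" is the grip in N (left out, the last holds). Time passes only in rows, so rows that do not move let the fingers close. It gives the time, the measured TCP pose, the force and the opening at its end, in the units of the state.
- bot.read_state(): the state, without advancing time (a new reading comes with each control period).
- bot.read_camera(name): name is "side" or "top" or "wrist"; returns a dict with "img" (480x640x3 uint8, red, green, blue), "camera_matrix" (3x3 intrinsics, pixels), "k1" (the pictures are not rectified: a ray, as slopes to the right and down, at radius r is drawn at 1 + k1 r^2 times it, then the intrinsics apply), "pose" (4x4, takes a point from camera to world coordinates); the wrist camera has in their place "T_tool_cam" (4x4, takes a point from camera to tool coordinates, whose origin is the TCP and whose axes are the tool frame's). Camera axes: x right, y down, z forward; pixel columns grow to the right and rows downward; lengths in m; the calibration is good to about 2 mm. A picture is of the moment at which its call begins: read the wrist's pose just before it. There is no depth.
- bot.finish_job(): hands the job in, once; it reports no verdict.
The state is a dict: "time": time; "q": joint angles; "joint_vel": joint speeds; "joint_torque": joint torques, N m; "tool_pos": TCP position; "tcp_rot": TCP orientation; "wrist_force": force on the tool from outside, world axes, zero at the start; "torque": the same for the moment, N m; "width": opening from 0.0 (shut) to 1.0 (fully open).
Only numpy, scipy, OpenCV 4.12 (cv2) and the standard library are available. Lean on these libraries where they do the work, as an engineer would, in place of code of your own. Each camera call takes 0.05 s, during which the arm holds its last target.

## Working session

There is one attempt and no reset: what is moved stays moved. The work goes in short steps, Python scripts to look and compute and a tool call to move; the robot and the scene stay as the last step left them, time stands still between calls to the robot, and variables do not carry over. Pictures are saved under pics/ and viewed, and the job is handed in when it is done.

Besides the shell and the picture viewer there is one more tool, called after ">>>" as name(argument=value, ...) on one line, values as JSON. arm_command: Moves the arm, as the interface text tells. Its arguments: {"type":"object","properties":{"steps":{"type":"array","items":{"type":"number"}},"squeeze":{"type":"number"}},"required":["steps"]}

```bash
mkdir -p pics; cat > h.py <<'E'
import numpy as np, cv2
from scipy.spatial.transform import Rotation as R
from workcell import bot
def snap(n,f):
    s=bot.read_state(); c=bot.read_camera(n)
    cv2.imwrite('pics/'+f+'.png',c['img'][:,:,::-1])
    if n=='wrist':
        T=np.eye(4);T[:3,:3]=R.from_rotvec(s['tcp_rot']).as_matrix();T[:3,3]=s['tool_pos']
        c['pose']=T@c['T_tool_cam']
    return c
def ray(c,u,v):
    K=np.array(c['camera_matrix'],float)
    xd=np.array([(u-K[0,2])/K[0,0],(v-K[1,2])/K[1,1]])
    x=xd.copy()
    for _ in range(30): x=xd/(1+c['k1']*(x@x))
    P=np.array(c['pose']); d=P[:3,:3]@np.array([x[0],x[1],1.]); return P[:3,3],d/np.linalg.norm(d)
def onz(c,u,v,z):
    o,d=ray(c,u,v); return o+d*(z-o[2])/d[2]
def proj(c,p):
    P=np.array(c['pose']);q=P[:3,:3].T@(np.array(p)-P[:3,3]);x=q[:2]/q[2]
    x=x*(1+c['k1']*(x@x));K=np.array(c['camera_matrix']);return K[:2,:2]@x+K[:2,2]
def tri(rays):
    A=np.zeros((3,3));b=np.zeros(3)
    for o,d in rays:
        M=np.eye(3)-np.outer(d,d);A+=M;b+=M@o
    p=np.linalg.solve(A,b); return p,[np.linalg.norm((np.eye(3)-np.outer(d,d))@(p-o)) for o,d in rays]
E
python3 - <<'E'
from h import *
np.set_printoptions(precision=4,suppress=True)
print(bot.read_state())
for n in ('side','top','wrist'):
    c=snap(n,n+'0'); print(n,c['camera_matrix'],c['k1'],c['pose'],c.get('T_tool_cam'))
E
```

```text
{'time': 0.0, 'q': array([ 1.2491,  0.2648,  1.6054, -0.    ,  1.2737, -0.0369]), 'joint_vel': array([ 0.0027,  0.0008, -0.0018, -0.0011,  0.0019, -0.0001]), 'joint_torque': array([  0.0006, -51.511 , -36.7312,  -0.0003,   0.0128,   0.    ]), 'tool_pos': array([0.1894, 0.6471, 0.2439]), 'tcp_rot': array([ 2.5131,  1.8829, -0.0029]), 'wrist_force': array([-0.3147,  0.8691, -0.6754]), 'torque': array([ 0.0141,  0.0247, -0.0105]), 'width': 1.00068945858958}
side [[569.6266   0.     316.0419]
 [  0.     569.6266 238.7646]
 [  0.       0.       1.    ]] -0.003924697395663735 [[ 0.9981 -0.0479  0.0388  0.5681]
 [-0.061  -0.6715  0.7385 -1.031 ]
 [-0.0093 -0.7394 -0.6732  1.0422]
 [ 0.      0.      0.      1.    ]] None
top [[461.69     0.     315.0888]
 [  0.     461.69   244.5257]
 [  0.       0.       1.    ]] -0.07041636961896777 [[ 0.0033 -0.9904  0.138   0.4657]
 [-1.     -0.0036 -0.0022  0.0105]
 [ 0.0027 -0.138  -0.9904  1.109 ]
 [ 0.      0.      0.      1.    ]] None
wrist [[331.7049   0.     312.978 ]
 [  0.     331.7049 239.0619]
 [  0.       0.       1.    ]] -0.05194898350548644 [[ 0.2808  0.9127  0.2969  0.1137]
 [ 0.9598 -0.2665 -0.0886  0.6689]
 [-0.0018  0.3098 -0.9508  0.3736]
 [ 0.      0.      0.      1.    ]] [[ 1.      0.      0.0003 -0.0007]
 [-0.0002  0.9508  0.3099 -0.0788]
 [-0.0003 -0.3099  0.9508 -0.1296]
 [ 0.      0.      0.      1.    ]]
```

View pics/side0.png

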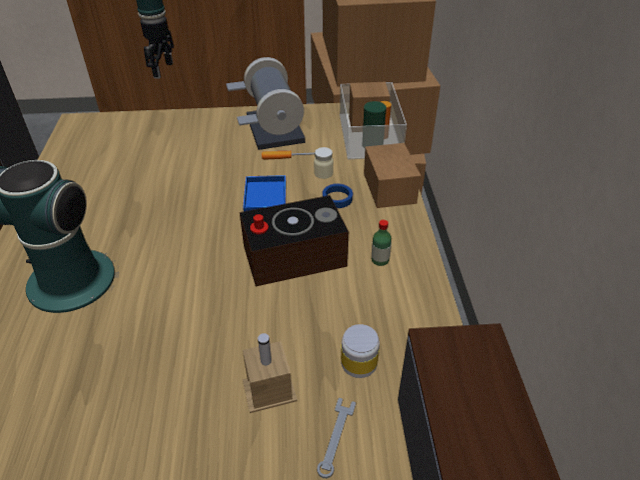

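View pics/top0.png

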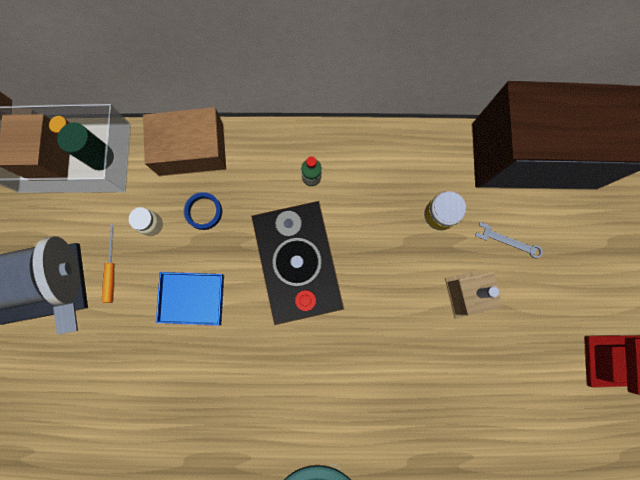

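View pics/wrist0.png

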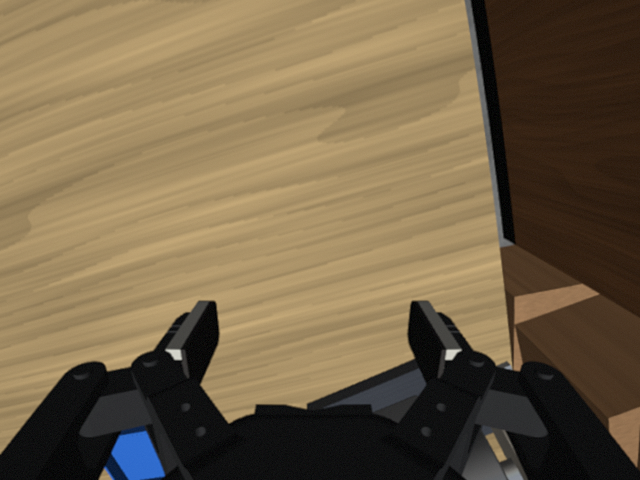

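Side view: red cap at about (259,225), mic at (264,345), tray at (266,193). Top view: cap (306,301), mic body top (493,292), tray centre (191,298). The stand is on the robot's right and the tray on its left.

```bash
python3 - <<'E'
from h import *
np.set_printoptions(precision=4,suppress=True)
C={n:snap(n,n+'1') for n in('top','side')}
hs={}
for n,c in C.items():
    I=c['img'].astype(int); r,g,b=I[...,0],I[...,1],I[...,2]
    m=((r>90)&(g<60)&(b<60)).astype(np.uint8)
    N,l,st,ce=cv2.connectedComponentsWithStats(m)
    for i in range(1,N):
        if st[i,4]>30: print(n,'red',st[i],ce[i])
    m=((b>110)&(r<90)&(b-r>60)).astype(np.uint8)
    N,l,st,ce=cv2.connectedComponentsWithStats(m)
    for i in range(1,N):
        if st[i,4]>200:
            print(n,'blue',st[i],ce[i])
            cs,_=cv2.findContours((l==i).astype(np.uint8),0,2); bx=cv2.boxPoints(cv2.minAreaRect(cs[0]))
            print([onz(c,*p,.02) for p in bx], onz(c,*ce[i],.004))
for n,c in C.items():
    u={'top':(220,180,360,340,3),'side':(220,190,370,290,3)}[n]
    cv2.imwrite(f'pics/{n}_spk.png',cv2.resize(c['img'][u[1]:u[3],u[0]:u[2],::-1],None,fx=4,fy=4,interpolation=cv2.INTER_CUBIC))
    u={'top':(430,250,530,330),'side':(220,320,320,420)}[n]
    cv2.imwrite(f'pics/{n}_mic.png',cv2.resize(c['img'][u[1]:u[3],u[0]:u[2],::-1],None,fx=6,fy=6,interpolation=cv2.INTER_CUBIC))
E
```

```text
top red [306 157  11  10  80] [310.8875 161.4375]
top red [111 264   3  35  39] [112.5128 281.9231]
top red [295 290  21  19 163] [304.2515 298.1472]
top red [ 589  335   51   52 1192] [609.6091 359.8045]
top red [635 339   5  56 174] [637.7989 361.7701]
top blue [184 193  36  35 361] [202.144  210.3407]
[array([0.7429, 0.3276, 0.02  ]), array([0.7429, 0.2418, 0.02  ]), array([0.6591, 0.2389, 0.02  ]), array([0.6589, 0.3237, 0.02  ])] [0.7033 0.2852 0.004 ]
top blue [ 156  272   66   53 3082] [189.926  298.1282]
[array([0.4319, 0.3815, 0.02  ]), array([0.5524, 0.3811, 0.02  ]), array([0.5461, 0.2292, 0.02  ]), array([0.4264, 0.2316, 0.02  ])] [0.4892 0.3069 0.004 ]
side red [386 107   4  18  47] [387.4043 115.2553]
side red [253 214  10   8  57] [257.8596 217.2281]
side red [379 220   9   7  45] [383.2    222.7778]
side red [250 222  18  12 119] [258.5378 228.0084]
side blue [ 243  175   43   33 1033] [264.4811 193.5789]
[array([0.4185, 0.383 , 0.02  ]), array([0.5501, 0.385 , 0.02  ]), array([0.5516, 0.2361, 0.02  ]), array([0.4284, 0.2347, 0.02  ])] [0.4874 0.3179 0.004 ]
```

View pics/top_spk.png

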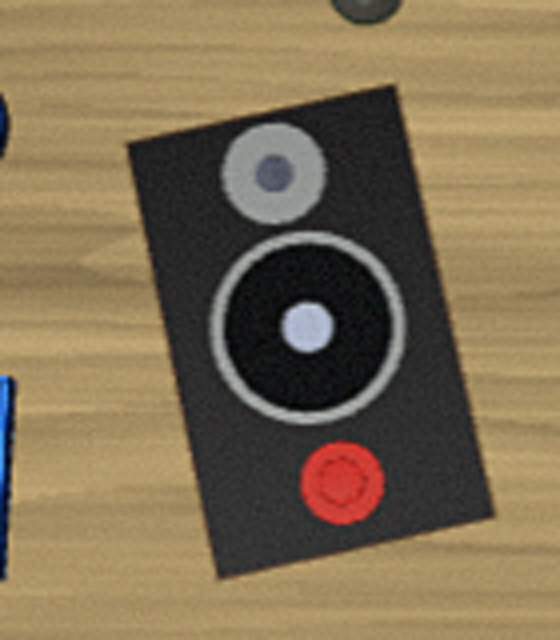

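View pics/top_mic.png

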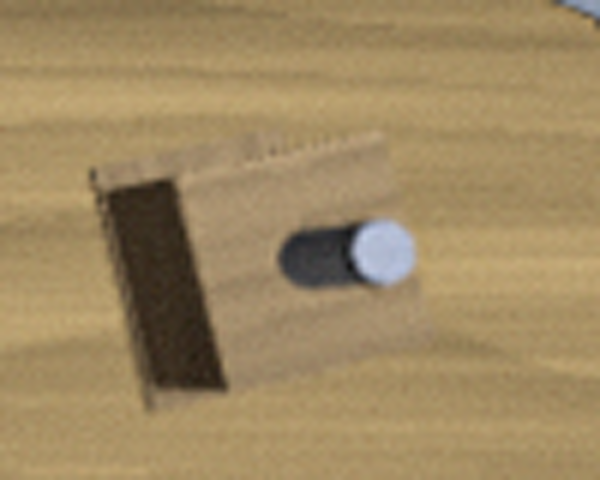

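View pics/side_mic.png

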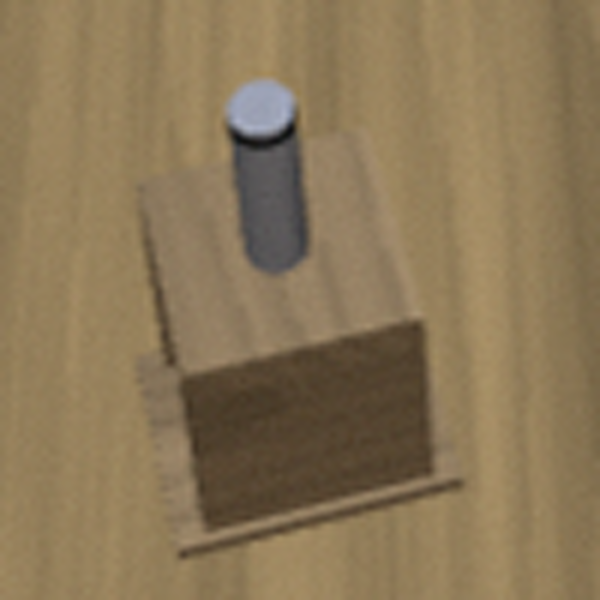

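View pics/side_spk.png

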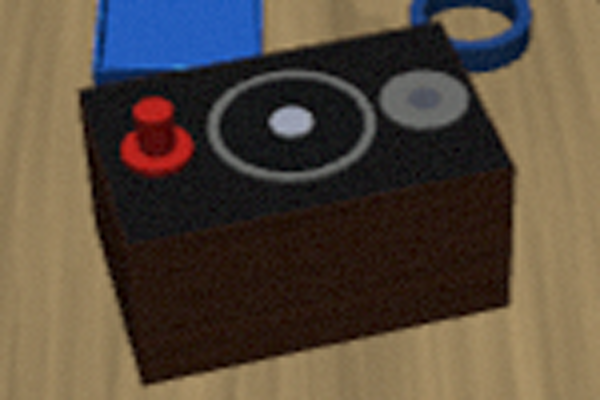

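```bash
python3 - <<'E'
from h import *
np.set_printoptions(precision=4,suppress=True)
c=bot.read_camera('top'); s=bot.read_camera('side')
f=lambda x,y,k,ox,oy:((x+.5)/k-.5+ox,(y+.5)/k-.5+oy)
print('flange',onz(c,*f(342.5,483,4,220,180),.126),'knob',onz(c,*f(341,481,4,220,180),.156))
co=[onz(c,*f(x,y,4,220,180),.12) for x,y in((128,144),(397,84),(495,516),(218,578))]
cs=[onz(s,*f(x,y,4,220,190),.12) for x,y in((440,25),(514,168),(130,241),(82,91))]
for q in(co,cs):
    print(np.array(q)); cen=np.mean(q,0); a=(q[0]+q[1]-q[2]-q[3]); a/=np.linalg.norm(a); print(cen,np.degrees(np.arctan2(a[1],a[0])),'port',cen-.085*a)
print('driver',onz(c,*f(308,327,4,220,180),.123))
print('side knob',onz(s,*f(154,110,4,220,190),.156))
t=ray(c,*f(384,252,6,430,250));u=ray(s,*f(262,108,6,220,320))
print('mic',onz(c,*f(384,252,6,430,250),.18),onz(s,*f(262,108,6,220,320),.18),tri([t,u]))
print('stand top corners',[onz(c,*f(x,y,6,430,250),.105) for x,y in((180,180),(385,133),(435,340),(228,388))])
print('side',[onz(s,*f(x,y,6,220,320),.105) for x,y in((140,186),(360,132),(423,318),(180,378))])
E
```

```text
flange [0.4833 0.0288 0.126 ] knob [0.4837 0.029  0.156 ]
[[ 0.6667  0.1472  0.12  ]
 [ 0.7008  0.0003  0.12  ]
 [ 0.4662 -0.0522  0.12  ]
 [ 0.433   0.0945  0.12  ]]
[0.5667 0.0474 0.12  ] 12.669587976830801 port [0.4837 0.0288 0.12  ]
[[ 0.667   0.1449  0.12  ]
 [ 0.7008  0.0009  0.12  ]
 [ 0.4685 -0.0474  0.12  ]
 [ 0.4351  0.0938  0.12  ]]
[0.5679 0.048  0.12  ] 12.086959488654406 port [0.4847 0.0302 0.12  ]
driver [0.5664 0.0478 0.123 ]
side knob [0.4844 0.0287 0.156 ]
mic [ 0.5001 -0.3539  0.18  ] [ 0.5013 -0.3551  0.18  ] (array([ 0.5007, -0.3543,  0.1789]), [np.float64(0.0005529395284275792), np.float64(0.0005529395284274678)])
stand top corners [array([ 0.5292, -0.3085,  0.105 ]), array([ 0.5464, -0.3857,  0.105 ]), array([ 0.4709, -0.4009,  0.105 ]), array([ 0.4539, -0.3235,  0.105 ])]
side [array([ 0.4548, -0.3262,  0.105 ]), array([ 0.5289, -0.3088,  0.105 ]), array([ 0.5482, -0.385 ,  0.105 ]), array([ 0.4701, -0.4024,  0.105 ])]
```

Port from two views is about (0.484, 0.029) and agrees with the cap. Mic axis is about (0.501, -0.354) with its top at 0.179, against 0.18 expected. Tray centre is about (0.489, 0.305). I'll yaw the tool so its x = world y and its y = world x, which makes the moves simple.

>>> arm_command(steps=[0,0,0,0,0,-0.9,1,0,0,0,0,0,-0.9,1,0,0,0,0,0,-0.92,1,0,0,0,0,0,0,1,0,0,0,0,0,0,1])

```text
time: 0.98
tool_pos: [0.1896, 0.6478, 0.2453]
tcp_rot: [-2.223, -2.22, -0.0]
wrist_force: [-0.1, 0.1, 0.6]
width: 1.002
```

```bash
cat > st.py <<'E'
from h import *
np.set_printoptions(precision=4,suppress=True)
s=bot.read_state();print(s['time'],s['tool_pos'],s['wrist_force'],s['width'],'q',s['q']);print(R.from_rotvec(s['tcp_rot']).as_matrix())
E
python3 st.py
```

```text
0.975 [0.1896 0.6478 0.2453] [-0.1452  0.0717  0.5577] 1.0018809043162247 q [ 1.2491  0.2639  1.604   0.      1.2737 -0.3202]
[[ 0.0015  1.      0.    ]
 [ 1.     -0.0015  0.    ]
 [ 0.      0.     -1.    ]]
```

>>> arm_command(steps=[-1,0.49,0,0,0,0,1,-1,0.49,0,0,0,0,1,-1,0.49,0,0,0,0,1,-1,0.49,0,0,0,0,1,-1,0.49,0,0,0,0,1,-1,0.49,0,0,0,0,1,-1,0.49,0,0,0,0,1,-1,0.49,0,0,0,0,1,-1,0.49,0,0,0,0,1,-1,0.49,0,0,0,0,1])

```text
time: 2.22
tool_pos: [0.3371, 0.3469, 0.2455]
tcp_rot: [2.223, 2.22, 0.001]
wrist_force: [0.2, -0.2, 0.9]
width: 0.997
```

>>> arm_command(steps=[-1,0.49,0,0,0,0,1,-1,0.49,0,0,0,0,1,-1,0.49,0,0,0,0,1,-1,0.49,0,0,0,0,1,-1,0.49,0,0,0,0,1,-1,0.49,0,0,0,0,1,-1,0.49,0,0,0,0,1,-1,0.49,0,0,0,0,1,-0.6,0,0,0,0,0,1,0,0,0,0,0,0,1])

```text
time: 3.48
tool_pos: [0.4544, 0.0889, 0.2454]
tcp_rot: [2.225, 2.218, 0.0]
wrist_force: [0.2, 0.5, -0.7]
width: 1.002
```

```bash
python3 st.py; python3 -c "
from h import *
c=snap('wrist','w2')
print(proj(c,[.4842,.029,.156]),proj(c,[.4842,.029,.126]))
"
```

```text
3.475 [0.4544 0.0889 0.2454] [ 0.2175  0.5111 -0.6767] 1.0023435169986599 q [ 0.1394 -0.1467  2.037  -0.      1.251  -1.4282]
[[ 0.0032  1.      0.0002]
 [ 1.     -0.0032  0.    ]
 [ 0.      0.0002 -1.    ]]
[232.48050543 287.86563765] [240.87254184 271.39674448]
```

View pics/w2.png

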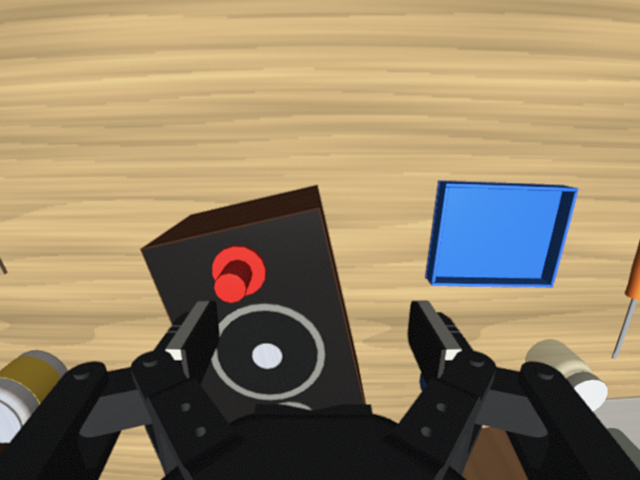

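The wrist view shows the flange at (239,271) and the knob top at (231,288), within 2 px of prediction. Moving above and down.

>>> arm_command(steps=[-0.7,0.4,0,0,0,0,1,-0.7,0.3,0,0,0,0,1,-0.6,0.3,0,0,0,0,1,0,0,0.4,0,0,0,0.7,0,0,0.4,0,0,0,0.7,0,0,0,0,0,0,0.7,0,0,0,0,0,0,0.7])

```text
time: 4.4
tool_pos: [0.4839, 0.0304, 0.221]
tcp_rot: [-2.22, -2.222, 0.0]
wrist_force: [0.1, 0.5, 0.9]
width: 0.701
```

```bash
python3 st.py; python3 -c "
from h import *
c=snap('wrist','w3')
print(proj(c,[.4842,.029,.156]),proj(c,[.4842,.029,.126]))
"
```

```text
4.4 [0.4839 0.0304 0.221 ] [0.1141 0.4617 0.8832] 0.700587027382861 q [ 0.0113 -0.0831  2.0262  0.0001  1.199  -1.5604]
[[-0.0009  1.     -0.0006]
 [ 1.      0.0009  0.0001]
 [ 0.0001 -0.0006 -1.    ]]
[312.02513286 262.946829  ] [312.12746861 247.15957147]
```

View pics/w3.png

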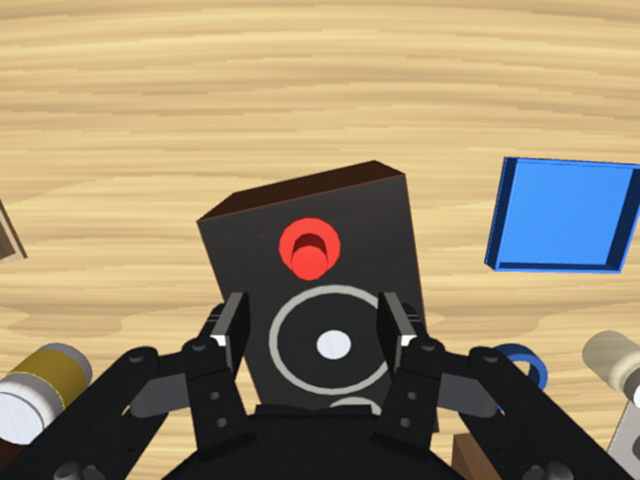

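Knob top at (310,263), centred between the fingers. Going down 77 mm and closing.

>>> arm_command(steps=[-0.05,0,0.6,0,0,0,0.7,0,0,0.6,0,0,0,0.7,0,0,0.6,0,0,0,0.7,0,0,0.5,0,0,0,0.7,0,0,0.27,0,0,0,0.7,0,0,0,0,0,0,0.7,0,0,0,0,0,0,0,0,0,0,0,0,0,0,0,0,0,0,0,0,0,0,0,0,0,0,0,0], squeeze=30)

```text
time: 5.7
tool_pos: [0.4851, 0.0283, 0.1451]
tcp_rot: [2.221, 2.22, 0.002]
wrist_force: [-0.2, 0.8, 3.9]
width: 0.272
```

>>> arm_command(steps=[0,0,0,0,0,0,0,0,0,0,0,0,0,0])

```text
time: 5.95
tool_pos: [0.4851, 0.0283, 0.1451]
tcp_rot: [2.221, 2.221, 0.002]
wrist_force: [0.0, -0.5, 4.9]
width: 0.272
```

```bash
python3 st.py; python3 -c "
from h import *
c=snap('wrist','w4')
"
```

```text
5.95 [0.4851 0.0283 0.1451] [ 0.0192 -0.488   4.8988] 0.2721081164240313 q [ 0.0071 -0.009   2.1047  0.      1.0441 -1.5637]
[[-0.      1.      0.0018]
 [ 1.      0.      0.0001]
 [ 0.0001  0.0018 -1.    ]]
```

View pics/w4.png

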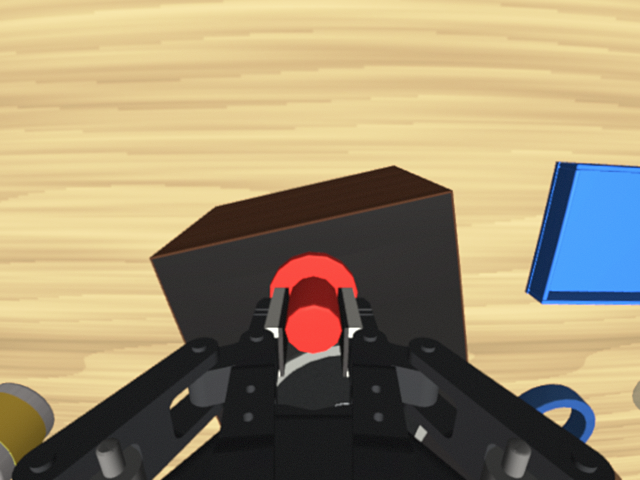

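Opening 0.272 (23 mm): the knob is between the pads. Lifting and carrying to the tray.

>>> arm_command(steps=[0,0,-0.3,0,0,0,0,0,0,-0.5,0,0,0,0,0,0,-0.6,0,0,0,0,0,0,-0.6,0,0,0,0,0.5,0,0,0,0,0,0,0.8,0,0,0,0,0,0,0.9,0,0,0,0,0,0,0.9,0,0,0,0,0,0,0.9,0,0,0,0,0,0,0.9,0,0,0,0,0,0])

```text
time: 7.25
tool_pos: [0.4835, 0.177, 0.2036]
tcp_rot: [-2.22, -2.221, 0.001]
wrist_force: [-0.1, -0.4, -1.0]
width: 0.264
```

>>> arm_command(steps=[0.9,0,0,0,0,0,0,0.9,0,0,0,0,0,0,0.9,0,0,0,0,0,0,0.9,0,0,0,0,0,0,0.6,0,0,0,0,0,0,0,0,0,0,0,0,0,0,0,0,0,0,0,0])

```text
time: 8.12
tool_pos: [0.4839, 0.3008, 0.2039]
tcp_rot: [2.221, 2.222, -0.002]
wrist_force: [-0.4, 0.1, -0.1]
width: 0.271
```

```bash
python3 st.py; python3 -c "
from h import *
c=snap('wrist','w5');snap('top','t5')
"
```

```text
8.125 [0.4839 0.3008 0.2039] [-0.3962  0.12   -0.1341] 0.271139444014594 q [ 0.5127  0.0969  1.8778 -0.0005  1.1678 -1.0581]
[[-0.0002  1.     -0.0006]
 [ 1.      0.0002 -0.0009]
 [-0.0009 -0.0006 -1.    ]]
```

View pics/w5.png

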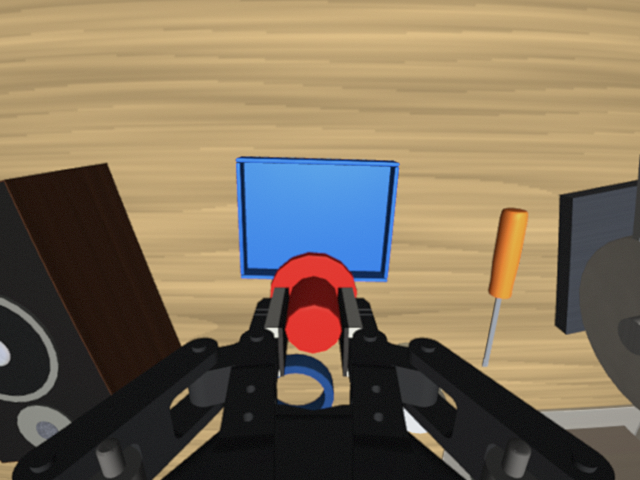

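View pics/t5.png

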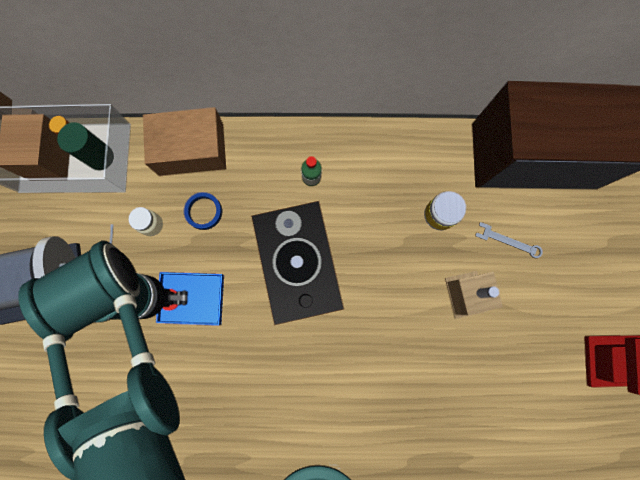

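The cap is held and the port is open, visible at (306,300) in the top view. Lowering 161 mm into the tray.

>>> arm_command(steps=[0.1,0.1,0.8,0,0,0,0,0,0.1,0.9,0,0,0,0,0,0,0.9,0,0,0,0,0,0,0.9,0,0,0,0,0,0,0.8,0,0,0,0,0,0,0.5,0,0,0,0,0,0,0.3,0,0,0,0,0,0,0.2,0,0,0,0,0,0,0,0,0,0,0,0,0,0,0,0,0,0])

```text
time: 9.48
tool_pos: [0.4908, 0.3047, 0.0459]
tcp_rot: [2.221, 2.221, 0.002]
wrist_force: [0.0, -0.9, -0.4]
width: 0.269
```

```bash
python3 st.py; python3 -c "
from h import *
c=snap('wrist','w6')
"
```

```text
9.475 [0.4908 0.3047 0.0459] [ 0.0339 -0.8686 -0.4201] 0.2692817383348483 q [ 0.5124  0.2828  1.9834 -0.      0.8741 -1.0585]
[[-0.0001  1.      0.0012]
 [ 1.      0.0001  0.0006]
 [ 0.0006  0.0012 -1.    ]]
```

View pics/w6.png

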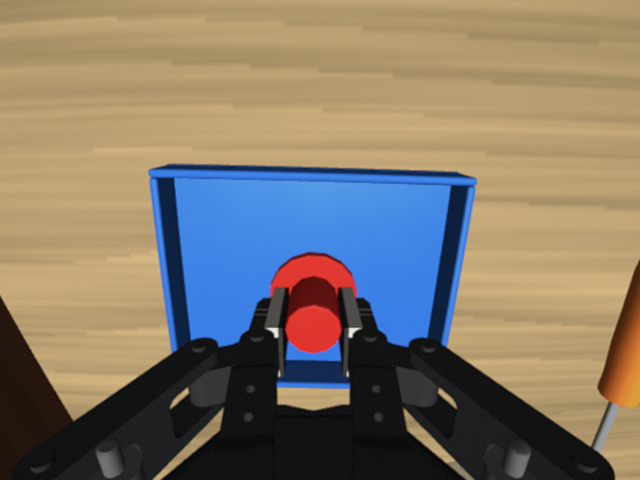

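>>> arm_command(steps=[0,0,0.1,0,0,0,0,0,0,0.05,0,0,0,0,0,0,0,0,0,0,0])

```text
time: 9.9
tool_pos: [0.4904, 0.3044, 0.0411]
tcp_rot: [2.221, 2.222, 0.0]
wrist_force: [-1.8, -1.1, 3.8]
width: 0.269
```

>>> arm_command(steps=[0,0,0,0,0,0,0,0,0,0,0,0,0,0.3,0,0,0,0,0,0,0.33,0,0,0,0,0,0,0.5,0,0,0,0,0,0,0.5,0,0,0,0,0,0,0.5])

```text
time: 10.65
tool_pos: [0.4902, 0.3043, 0.0406]
tcp_rot: [2.221, 2.221, -0.0]
wrist_force: [-0.8, 0.0, 0.1]
width: 0.5
```

```bash
python3 st.py; python3 -c "
from h import *
c=snap('wrist','w7')
"
```

```text
10.65 [0.4902 0.3043 0.0406] [-0.7697  0.0113  0.0631] 0.5000989734430437 q [ 0.5124  0.2898  1.9864 -0.      0.8655 -1.0585]
[[-0.      1.     -0.0001]
 [ 1.      0.     -0.0001]
 [-0.0001 -0.0001 -1.    ]]
```

View pics/w7.png

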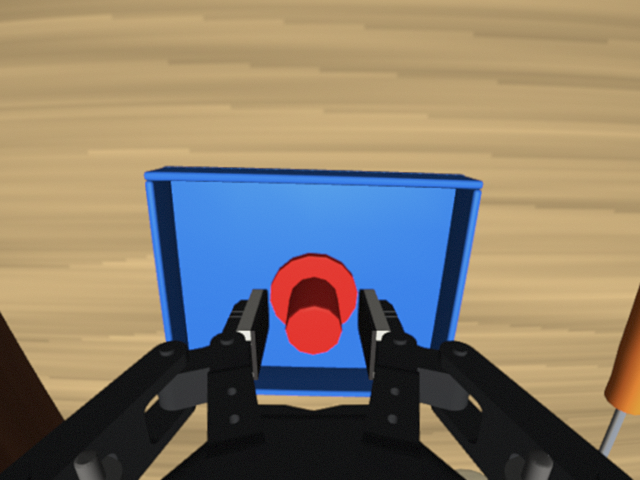

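The cap stands upright and free in the tray, with the fingers open. Retracting up, then crossing towards the mic via the port to measure it.

>>> arm_command(steps=[0,0,-0.4,0,0,0,0.5,0,0,-0.7,0,0,0,0.5,0,0,-1,0,0,0,0.5,0,0,-1,0,0,0,0.5,0,0,-1,0,0,0,0.6,-0.5,0,-1,0,0,0,0.6,-1,0,-1,0,0,0,0.7,-1,0,-1,0,0,0,0.7,-1,0,-0.4,0,0,0,0.7,-1,0,0,0,0,0,0.7])

```text
time: 11.95
tool_pos: [0.4912, 0.1687, 0.2687]
tcp_rot: [2.219, 2.22, 0.007]
wrist_force: [1.1, -0.4, -0.2]
width: 0.699
```

>>> arm_command(steps=[-1,0,0,0,0,0,0.7,-1,0,0,0,0,0,0.7,-1,0,0,0,0,0,0.7,-1,0,0,0,0,0,0.7,-0.7,0,0,0,0,0,0.7,0,0,0,0,0,0,0.7,0,0,0,0,0,0,0.7])

```text
time: 12.82
tool_pos: [0.4903, 0.0287, 0.2663]
tcp_rot: [2.222, 2.221, 0.001]
wrist_force: [0.0, 1.0, 0.4]
width: 0.698
```

```bash
python3 st.py; python3 -c "
from h import *
c=snap('wrist','w8');c=snap('side','s8');c=snap('top','t8')
"
```

```text
12.825 [0.4903 0.0287 0.2663] [0.0478 0.974  0.4281] 0.6983002807270877 q [ 0.0074 -0.1028  1.9597  0.0005  1.2839 -1.5633]
[[ 0.0003  1.      0.0008]
 [ 1.     -0.0003  0.0005]
 [ 0.0005  0.0008 -1.    ]]
```

View pics/w8.png

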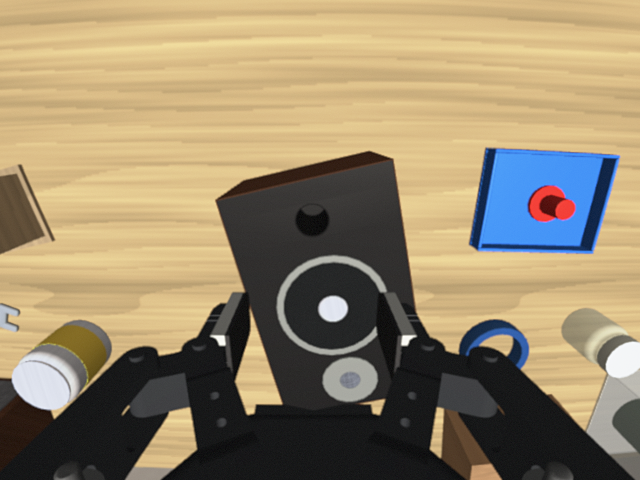

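View pics/s8.png

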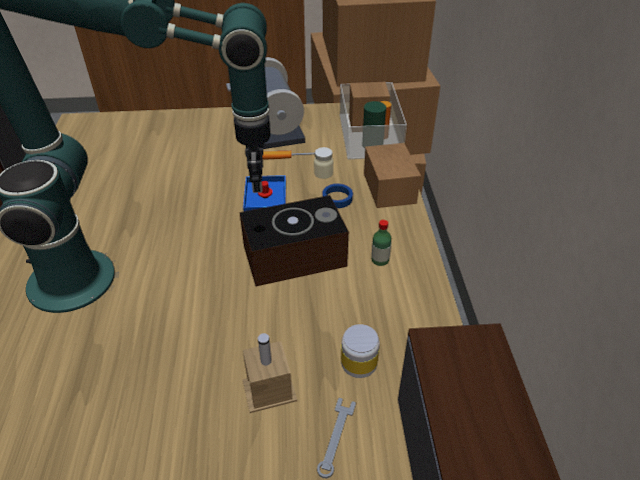

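The wrist view shows the open port at (312,220) and the cap upright in the tray. Measuring the port rim more exactly.

```bash
python3 - <<'E'
from h import *
np.set_printoptions(precision=4,suppress=True)
c=snap('wrist','w9')
I=cv2.GaussianBlur(c['img'],(3,3),0).max(2)
print(I[220,290:336],I[200:242,312])
m=np.zeros_like(I);m[195:245,285:340]=(I[195:245,285:340]<34)
N,l,st,ce=cv2.connectedComponentsWithStats(m)
for i in range(1,N):
    if st[i,4]>50:
        print(st[i],ce[i])
        cs,_=cv2.findContours((l==i).astype(np.uint8),0,1); k=max(cs,key=len).reshape(-1,2)
        w=np.array([onz(c,*p,.12)[:2] for p in k]).astype(np.float32); print(cv2.minEnclosingCircle(w), cv2.fitEllipse(w))
cv2.imwrite('pics/w9c.png',np.clip(cv2.resize(c['img'][190:250,280:345,::-1],None,fx=8,fy=8,interpolation=cv2.INTER_CUBIC).astype(float)*2.5,0,255))
E
```

```text
[56 56 56 54 44 29 18 15 15 14 14 15 15 15 14 14 15 15 15 15 15 14 14 14
 14 14 14 15 14 14 13 13 14 14 14 13 13 19 30 44 53 55 55 56 56 56] [57 57 56 53 50 54 58 60 59 59 59 59 59 59 55 42 25 15 14 14 14 14 16 15
 15 15 15 15 14 15 16 15 14 14 15 22 33 42 48 50 50 50]
[295 210  34  27 652] [311.5107 223.161 ]
((0.48442548513412476, 0.02697993442416191), 0.014327442273497581) ((0.4863908588886261, 0.026990246027708054), (0.022935684770345688, 0.0294529777020216), 179.8220672607422)[ WARN:0@0.805] global loadsave.cpp:1063 imwrite_ Unsupported depth image for selected encoder is fallbacked to CV_8U.
```

View pics/w9c.png

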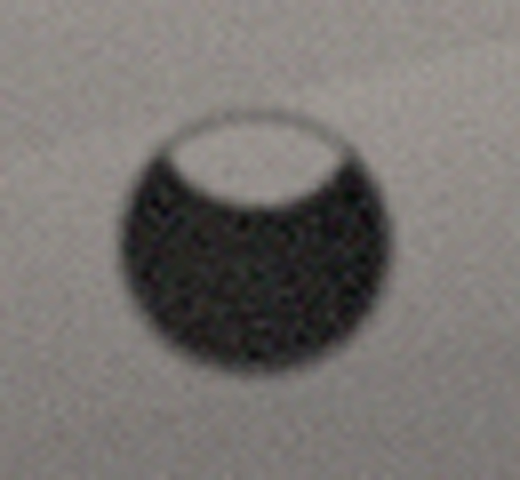

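```bash
python3 - <<'E'
from h import *
np.set_printoptions(precision=4,suppress=True)
c=snap('wrist','w10');print('wrist',onz(c,311.6,219.6,.12), bot.read_state()['tool_pos'])
for n,b in(('top',(285,280,325,320)),('side',(240,210,280,250))):
    c=snap(n,n+'10');x0,y0,x1,y1=b
    cv2.imwrite(f'pics/{n}10c.png',np.clip(cv2.resize(c['img'][y0:y1,x0:x1,::-1],None,fx=12,fy=12,interpolation=cv2.INTER_CUBIC).astype(float)*2.5,0,255).astype(np.uint8))
E
```

```text
wrist [0.4835 0.0271 0.12  ] [0.4903 0.029  0.2657]
```

View pics/top10c.png

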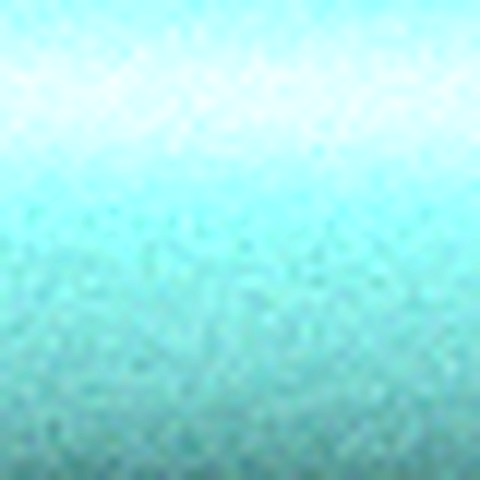

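View pics/side10c.png

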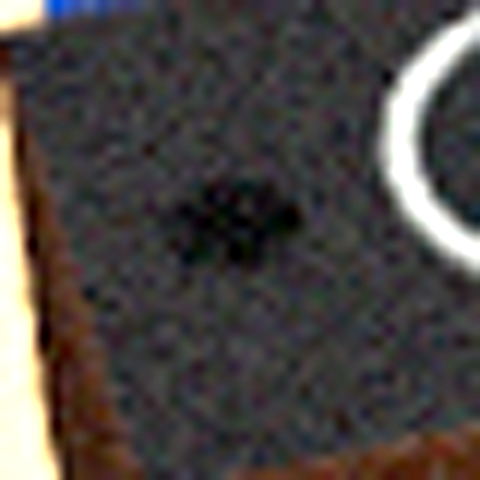

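>>> arm_command(steps=[-0.5,0,0,0,0,0,0.7,-1,0,0,0,0,0,0.7,-1,0,0,0,0,0,0.7,-1,0,0,0,0,0,0.7,-1,0,0,0,0,0,0.7,-1,0,0,0,0,0,0.7,-1,0,0,0,0,0,0.7,-1,0,0,0,0,0,0.7,-1,0,0,0,0,0,0.7,-1,0,0,0,0,0,0.7])

```text
time: 14.42
tool_pos: [0.4897, -0.2586, 0.2656]
tcp_rot: [2.222, 2.221, -0.001]
wrist_force: [0.7, -0.8, -0.1]
width: 0.698
```

>>> arm_command(steps=[-1,0.1,0,0,0,0,0.7,-1,0.1,0,0,0,0,0.7,-1,0.1,0,0,0,0,0.7,-0.5,0.1,0,0,0,0,0.7,0,0,0,0,0,0,0.7,0,0,0,0,0,0,0.7])

```text
time: 15.18
tool_pos: [0.5021, -0.361, 0.2655]
tcp_rot: [-2.22, -2.221, -0.0]
wrist_force: [-0.3, 0.3, 0.5]
width: 0.703
```

```bash
python3 st.py; python3 -c "
from h import *
c=snap('wrist','w11')
print(proj(c,[.5007,-.3543,.18]),proj(c,[.5007,-.3543,.105]))
s=bot.read_camera('side');print(onz(s,259.4,228,.12))
"
```

```text
15.175 [ 0.5021 -0.361   0.2655] [-0.2568  0.2531  0.5247] 0.7032261969748594 q [-0.6638  0.1466  1.7066  0.0004  1.2893 -2.235 ]
[[-0.0003  1.     -0.0004]
 [ 1.      0.0003  0.0008]
 [ 0.0008 -0.0004 -1.    ]]
[323.75021458 249.47054613] [321.10562475 221.31745805]
[0.48470689 0.02988683 0.12      ]
```

View pics/w11.png

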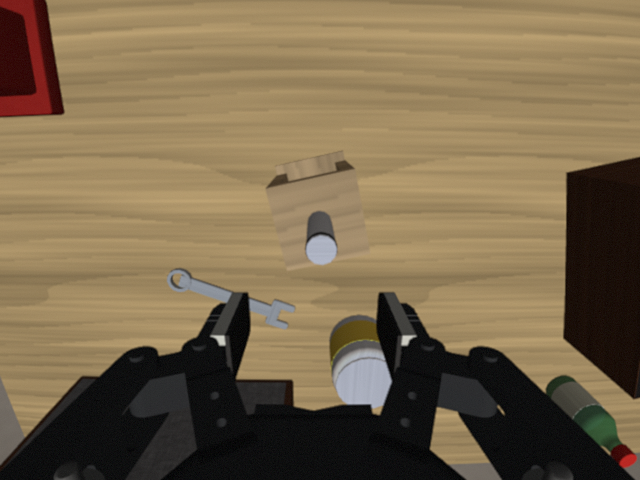

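Mic top seen at (321,249), predicted (324,249). That is the same ~1.8 mm y bias the wrist camera showed at the port. Correcting and descending around the body.

>>> arm_command(steps=[0.17,-0.04,0.4,0,0,0,0.7,0,0,0.6,0,0,0,0.7,0,0,0.7,0,0,0,0.7,0,0,0.7,0,0,0,0.7,0,0,0.7,0,0,0,0.6,0,0,0.6,0,0,0,0.6,0,0,0.3,0,0,0,0.5,0,0,0,0,0,0,0.45,0,0,0,0,0,0,0.45])

```text
time: 16.4
tool_pos: [0.5017, -0.3571, 0.1466]
tcp_rot: [2.22, 2.22, 0.0]
wrist_force: [0.1, 0.4, 0.4]
width: 0.454
```

```bash
python3 st.py; python3 -c "
from h import *
c=snap('wrist','w12')
"
```

```text
16.4 [ 0.5017 -0.3571  0.1466] [0.0662 0.448  0.4205] 0.45361204270283834 q [-0.659   0.2306  1.8347 -0.      1.0746 -2.2298]
[[-0.      1.      0.0014]
 [ 1.      0.     -0.0011]
 [-0.0011  0.0014 -1.    ]]
```

View pics/w12.png

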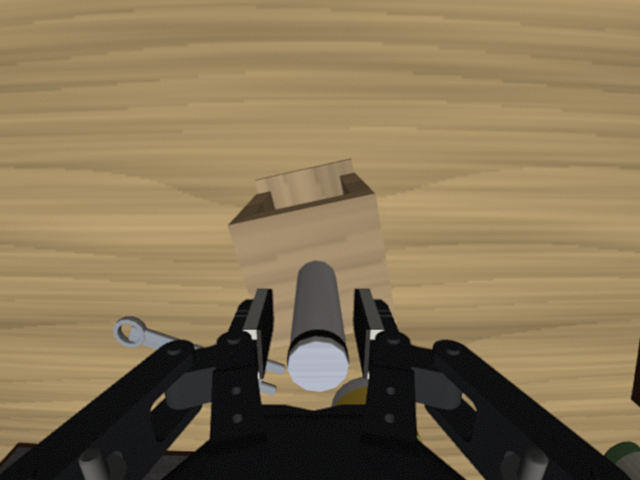

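The mic body at column 318 sits about 2 mm right of the jaw centre (313). Shifting +0.06 and closing.

>>> arm_command(steps=[0.06,0,0,0,0,0,0.45,0,0,0,0,0,0,0.4,0,0,0,0,0,0,0.33,0,0,0,0,0,0,0.28,0,0,0,0,0,0,0,0,0,0,0,0,0,0,0,0,0,0,0,0,0,0,0,0,0,0,0,0], squeeze=40)

```text
time: 17.45
tool_pos: [0.5011, -0.3549, 0.1458]
tcp_rot: [2.221, 2.221, -0.0]
wrist_force: [-1.5, 0.1, 1.9]
width: 0.244
```

```bash
python3 st.py; python3 -c "
from h import *
c=snap('wrist','w13')
"
```

```text
17.45 [ 0.5011 -0.3549  0.1458] [-1.5103  0.1289  1.8517] 0.24397414847633025 q [-0.6567  0.2291  1.8381 -0.      1.0742 -2.2275]
[[ 0.      1.      0.0001]
 [ 1.     -0.     -0.0001]
 [-0.0001  0.0001 -1.    ]]
```

View pics/w13.png

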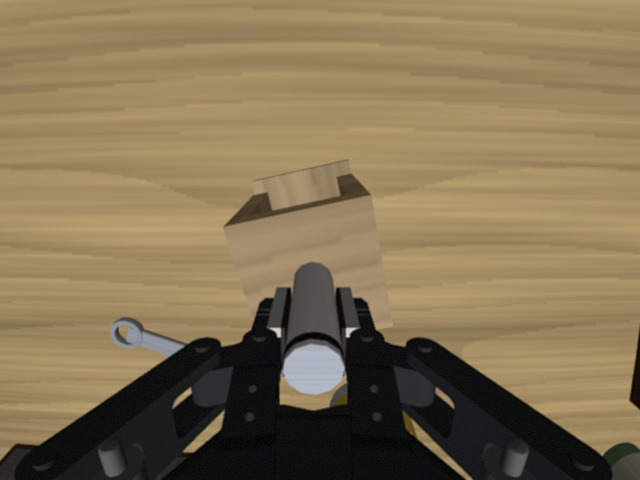

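The body is centred and gripped. Lifting straight up 170 mm.

>>> arm_command(steps=[0,0,-0.2,0,0,0,0,0,0,-0.4,0,0,0,0,0,0,-0.6,0,0,0,0,0,0,-0.8,0,0,0,0,0,0,-0.8,0,0,0,0,0,0,-0.8,0,0,0,0,0,0,-0.8,0,0,0,0,0,0,-0.8,0,0,0,0,0,0,-0.5,0,0,0,0,0,0,0,0,0,0,0])

```text
time: 18.75
tool_pos: [0.5018, -0.3553, 0.3191]
tcp_rot: [2.219, 2.219, 0.001]
wrist_force: [0.2, 0.0, -0.8]
width: 0.248
```

>>> arm_command(steps=[0,0,0,0,0,0,0,0,0,0,0,0,0,0])

```text
time: 19.0
tool_pos: [0.5005, -0.3544, 0.3151]
tcp_rot: [-2.22, -2.22, 0.001]
wrist_force: [-0.1, 1.0, -2.1]
width: 0.25
```

```bash
python3 st.py; python3 -c "
from h import *
c=snap('wrist','w14');c=snap('side','s14')
a=c['img'][200:440,180:380,::-1];cv2.imwrite('pics/s14c.png',cv2.resize(a,None,fx=2.5,fy=2.5,interpolation=2))
"
```

```text
19.0 [ 0.5005 -0.3544  0.3151] [-0.1356  1.0395 -2.1493] 0.24965071769055378 q [-0.6567  0.1146  1.6522  0.      1.3774 -2.2275]
[[-0.      1.     -0.0021]
 [ 1.      0.      0.0016]
 [ 0.0016 -0.0021 -1.    ]]
```

View pics/w14.png

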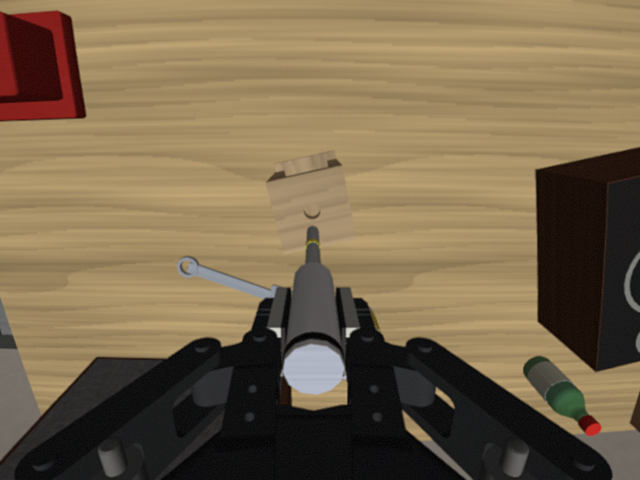

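View pics/s14.png

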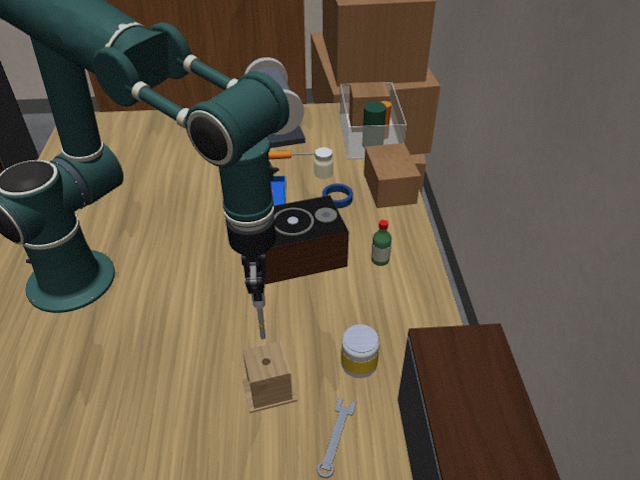

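The mic is held and hanging clear of the stand: wrist tip (313,228), band (313,243), body top (314,369). Checking tilt numerically against an upright model.

```bash
python3 - <<'E'
from h import *
np.set_printoptions(precision=4,suppress=True)
w=snap('wrist','w15'); p=bot.read_state()['tool_pos']; s=snap('side','s15')
for n,h in(('tip',0),('band',.04),('shoulder',.095),('top',.17)):
    q=[p[0],p[1],p[2]-.136+h]; print(n,q,'wrist',proj(w,q),'side',proj(s,q))
for c,n,b in((w,'w',(280,210,350,290)),(s,'s',(230,270,290,350))):
    a=c['img'][b[1]:b[3],b[0]:b[2],::-1];cv2.imwrite(f'pics/{n}15c.png',cv2.resize(a,None,fx=7,fy=7,interpolation=2))
    I=c['img'].astype(int);m=((I[...,0]-I[...,2]>60)&(I[...,1]-I[...,2]>40))
    sub=m[b[1]:b[3],b[0]:b[2]]; 
    print(n,'yellow',sub.sum())
E
```

```text
tip [np.float64(0.5008190363699757), np.float64(-0.3545432368206821), np.float64(0.17966007758325486)] wrist [313.6792 230.9026] side [262.9996 337.4928]
band [np.float64(0.5008190363699757), np.float64(-0.3545432368206821), np.float64(0.21966007758325487)] wrist [313.8688 246.7392] side [261.4364 323.9923]
shoulder [np.float64(0.5008190363699757), np.float64(-0.3545432368206821), np.float64(0.27466007758325484)] wrist [314.2547 279.0393] side [259.1516 304.256 ]
top [np.float64(0.5008190363699757), np.float64(-0.3545432368206821), np.float64(0.3496600775832549)] wrist [315.3306 369.4447] side [255.7536 274.8944]
w yellow 602
s yellow 975
```

View pics/w15c.png

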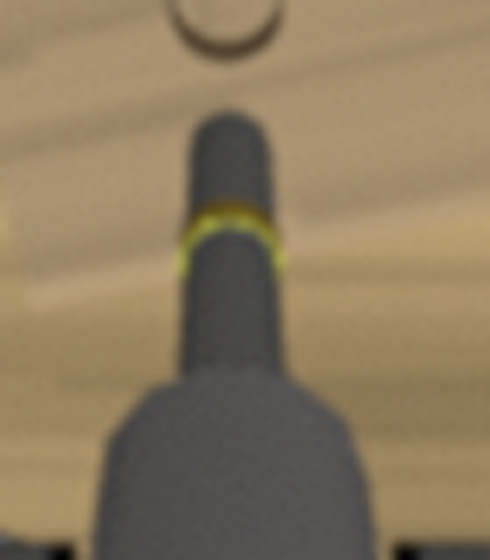

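View pics/s15c.png

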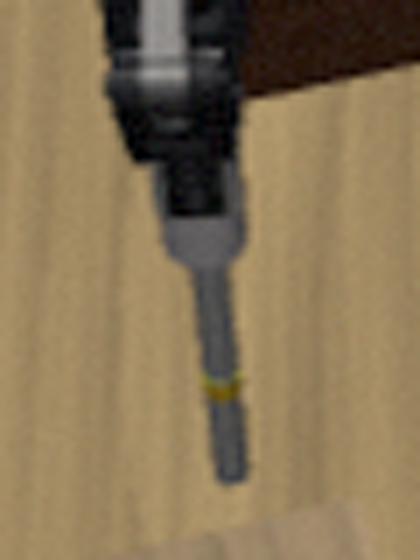

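The mic is upright and on the jaw axis within ~1 mm, with its tip 136 mm below the TCP. Carrying it over the port.

>>> arm_command(steps=[0.3,0,0,0,0,0,0,0.6,0,0,0,0,0,0,0.8,-0.1,0,0,0,0,0,0.8,-0.1,0,0,0,0,0,0.8,-0.1,0,0,0,0,0,0.8,-0.1,0,0,0,0,0,0.8,-0.1,0,0,0,0,0,0.8,-0.05,0,0,0,0,0,0.8,0,0,0,0,0,0,0.8,0,0,0,0,0,0])

```text
time: 20.45
tool_pos: [0.4842, -0.134, 0.3168]
tcp_rot: [2.221, 2.222, 0.0]
wrist_force: [1.3, 0.5, -0.9]
width: 0.247
```

>>> arm_command(steps=[0.8,0,0,0,0,0,0,0.8,0,0,0,0,0,0,0.8,0,0,0,0,0,0,0.8,0,0,0,0,0,0,0.8,0,0,0,0,0,0,0.8,0,0,0,0,0,0,0.5,0,0,0,0,0,0,0.18,0,0,0,0,0,0,0,0,0,0,0,0,0,0,0,0,0,0,0,0])

```text
time: 21.7
tool_pos: [0.4846, 0.0281, 0.3167]
tcp_rot: [2.222, 2.221, -0.0]
wrist_force: [-0.3, -0.2, -1.1]
width: 0.246
```

```bash
cat > chk.py <<'E'
from h import *
import sys
k=sys.argv[1]
np.set_printoptions(precision=4,suppress=True)
w=snap('wrist','w'+k); p=bot.read_state()['tool_pos']; s=snap('side','s'+k);print(p)
for n,h in(('tip',0),('band',.04),('shoulder',.095),('top',.17)):
    q=[p[0],p[1],p[2]-.136+h]; print(n,q[2],'wrist',proj(w,q),'side',proj(s,q))
q=[.484,.0288,.12];print('port',proj(w,q),proj(s,q))
for c,n,b in((w,'w',(270,205,360,305)),(s,'s',(230,150,310,250))):
    a=c['img'][b[1]:b[3],b[0]:b[2],::-1];cv2.imwrite(f'pics/{n}{k}c.png',np.clip(cv2.resize(a,None,fx=6,fy=6,interpolation=2).astype(float)*1.7,0,255).astype(np.uint8))
E
python3 st.py;python3 chk.py 16
```

```text
21.7 [0.4846 0.0281 0.3167] [-0.3333 -0.1621 -1.0978] 0.24554331207805166 q [ 0.0068 -0.139   1.9001 -0.0004  1.3805 -1.5633]
[[ 0.0006  1.     -0.    ]
 [ 1.     -0.0006 -0.0004]
 [-0.0004 -0.     -1.    ]]
[0.4846 0.028  0.3166]
tip 0.18064168778301787 wrist [313.9445 230.4597] side [257.4093 209.3996]
band 0.22064168778301788 wrist [314.0846 246.2981] side [256.065  196.1572]
shoulder 0.2756416877830179 wrist [314.3694 278.5841] side [254.126  177.0508]
top 0.35064168778301785 wrist [315.1597 368.826 ] side [251.2971 149.1676]
port [314.5766 212.7359] [259.1064 228.3043]
```

View pics/w16c.png

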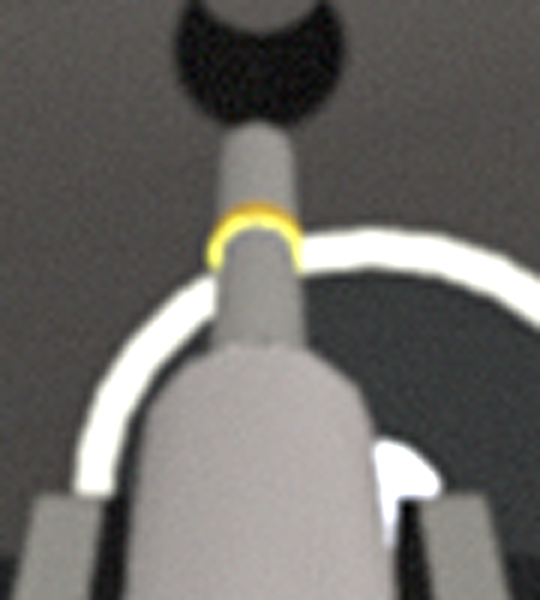

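View pics/s16c.png

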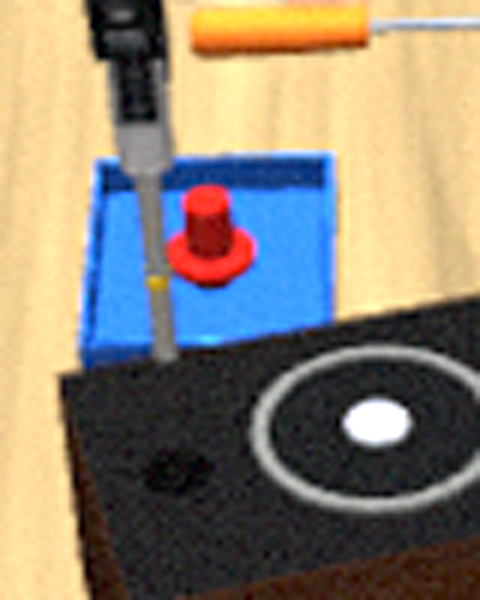

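Wrist view: port centre column 313.2, tip column 312.8. Side view: port (259.6,228.3) against (259.1,228.3) predicted. Aligned, so lowering to just above the mouth for a check.

>>> arm_command(steps=[0.02,0,0.3,0,0,0,0,0,0,0.4,0,0,0,0,0,0,0.4,0,0,0,0,0,0,0.3,0,0,0,0,0,0,0.1,0,0,0,0,0,0,0,0,0,0,0,0,0,0,0,0,0,0])

```text
time: 22.68
tool_pos: [0.4849, 0.0292, 0.2722]
tcp_rot: [2.221, 2.221, 0.001]
wrist_force: [0.1, -0.3, -0.4]
width: 0.245
```

```bash
python3 chk.py 17
```

```text
[0.4849 0.0293 0.2723]
tip 0.13625887240675855 wrist [314.0193 230.3065] side [258.9815 223.1492]
band 0.17625887240675855 wrist [314.1914 246.1814] side [257.6984 210.4777]
shoulder 0.23125887240675855 wrist [314.5415 278.5433] side [255.8496 192.2145]
top 0.30625887240675853 wrist [315.5139 369.0045] side [253.1565 165.6033]
port [313.4296 224.014 ] [259.1064 228.3043]
```

View pics/w17c.png

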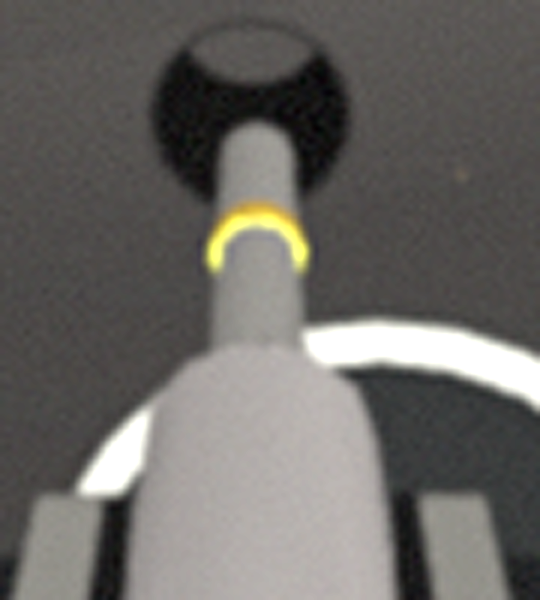

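View pics/s17c.png

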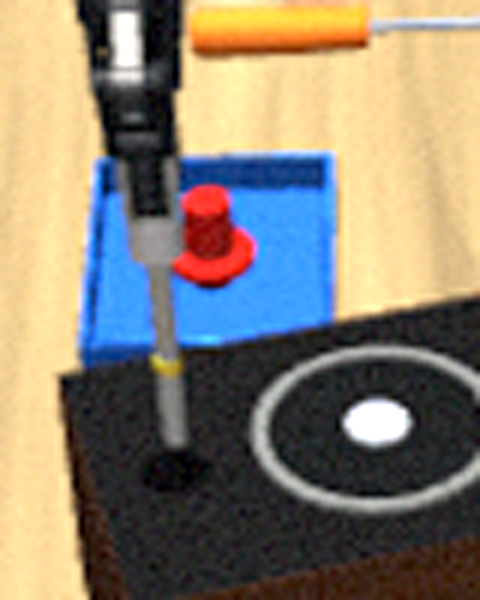

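Wrist: port columns span 152–348 in the crop (centre 250), stem at 257, so the mic is ~1 mm towards +y. Rows agree. Correcting 0.9 mm and lowering 56 mm slowly.

>>> arm_command(steps=[-0.03,-0.01,0,0,0,0,0,0,0,0.15,0,0,0,0,0,0,0.25,0,0,0,0,0,0,0.3,0,0,0,0,0,0,0.3,0,0,0,0,0,0,0.3,0,0,0,0,0,0,0.25,0,0,0,0,0,0,0.15,0,0,0,0,0,0,0.1,0,0,0,0,0,0,0,0,0,0,0])

```text
time: 24.02
tool_pos: [0.4843, 0.0283, 0.2176]
tcp_rot: [-2.221, -2.221, 0.0]
wrist_force: [-0.1, 0.3, -0.9]
width: 0.247
```

>>> arm_command(steps=[0,0,0,0,0,0,0,0,0,0,0,0,0,0])

```text
time: 24.28
tool_pos: [0.4845, 0.0283, 0.218]
tcp_rot: [2.221, 2.221, 0.001]
wrist_force: [0.5, 1.2, -0.7]
width: 0.248
```

```bash
python3 st.py; python3 chk.py 18
```

```text
24.275 [0.4845 0.0283 0.218 ] [ 0.4677  1.178  -0.7184] 0.24764339917590608 q [ 0.0071 -0.0805  2.0296 -0.      1.1919 -1.5638]
[[-0.0001  1.      0.0006]
 [ 1.      0.0001 -0.    ]
 [-0.      0.0006 -1.    ]]
[0.4845 0.0283 0.218 ]
tip 0.08199414456976561 wrist [313.9459 230.2728] side [260.4545 239.8439]
band 0.12199414456976562 wrist [314.1066 246.12  ] side [259.2324 227.8179]
shoulder 0.17699414456976562 wrist [314.4334 278.4237] side [257.4734 210.5057]
top 0.25199414456976565 wrist [315.3411 368.7112] side [254.9155 185.3237]
port [314.7831 244.6027] [259.1064 228.3043]
```

View pics/w18c.png

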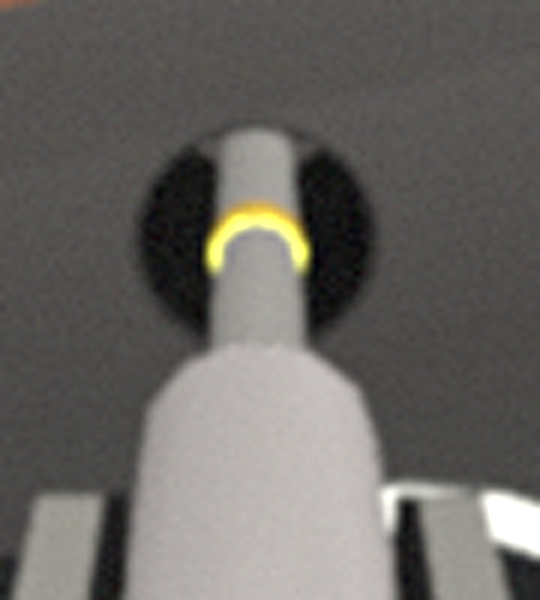

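View pics/s18c.png

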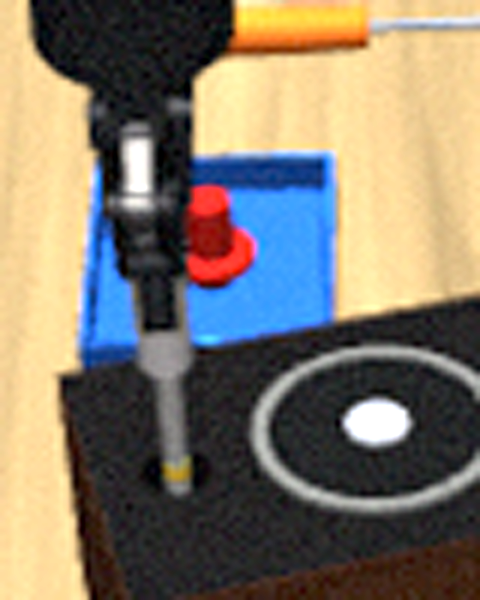

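Port centre column 257 in the crop and stem 257; in the side view the band at (259.2,227.9) sits level with the mouth. Lowering the last 2 mm, then settling.

>>> arm_command(steps=[0,0,0.05,0,0,0,0,0,0,0,0,0,0,0,0,0,0,0,0,0,0,0,0,0,0,0,0,0])

```text
time: 24.88
tool_pos: [0.4843, 0.0283, 0.2162]
tcp_rot: [2.221, 2.221, -0.0]
wrist_force: [0.4, -1.0, -1.4]
width: 0.248
```

```bash
python3 st.py; python3 chk.py 19; python3 - <<'E'
from h import *
np.set_printoptions(precision=4,suppress=True)
s=bot.read_camera('side');I=s['img'].astype(int)
m=((I[...,0]-I[...,2]>40)&(I[...,1]-I[...,2]>30)).astype(np.uint8);m2=np.zeros_like(m);m2[218:240,250:270]=m[218:240,250:270]
ys,xs=np.nonzero(m2);print('band px',xs.mean(),ys.mean(),len(xs))
o,d=ray(s,xs.mean(),ys.mean())  # front surface ~ y = axis-5mm
t=(0.0285-.004-o[1])/d[1];print('band pt',o+t*d)
bot.read_camera('top')
b=snap('side','s20')
E
```

```text
24.875 [0.4843 0.0283 0.2162] [ 0.4185 -0.9674 -1.3589] 0.24799020204922975 q [ 0.0071 -0.079   2.0317 -0.      1.1889 -1.5638]
[[-0.  1. -0.]
 [ 1.  0. -0.]
 [-0. -0. -1.]]
[0.4843 0.0283 0.2162]
tip 0.08018100402180575 wrist [313.9766 230.439 ] side [260.4322 240.3778]
band 0.12018100402180576 wrist [314.1422 246.2778] side [259.2107 228.3726]
shoulder 0.17518100402180575 wrist [314.479  278.5671] side [257.4526 211.091 ]
top 0.25018100402180576 wrist [315.4146 368.8353] side [254.8963 185.955 ]
port [314.8103 245.8335] [259.1064 228.3043]
band px 259.22222222222223 229.0 9
band pt [0.4845 0.0245 0.1215]
```

View pics/w19c.png

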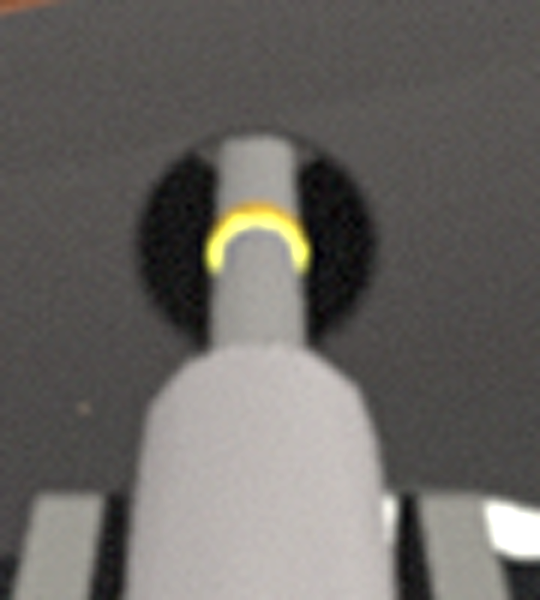

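View pics/s20.png

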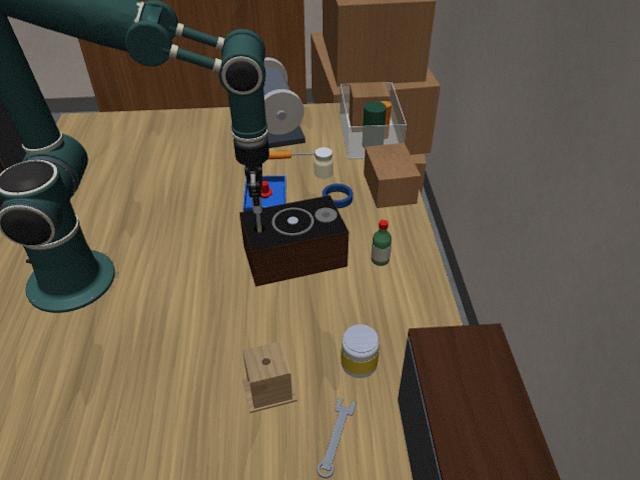

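All checks agree: the stem is centred in the mouth (columns 257 and 257 in the crop), the band is at z ≈ 0.120–0.1215, the cap stands in the tray and the bystanders haven't moved. Handing in.

```bash
python3 -c "
from h import *
print(bot.finish_job())"
```

```text
the job is handed in; nothing more can be done
None
```

I put the dust cap in the tray, lowered the microphone into the port and handed the job in at about 25 s of the 64 s allowed; the job reports no verdict.

- **Cap:** it stands upright in the blue tray, released. The last side view shows it at rest there.
- **Microphone position:** it is held upright. The last wrist picture shows the stem centred sideways in the port. Front to back it is within about 1 mm.
- **Band height:** the band centre is at z ≈ 0.120 m from the tool pose and ≈ 0.1215 m from the side camera. The port mouth is at 0.120 m.
- **Contact:** the wrist force stayed within about 2 N, in line with noise and the microphone's weight. There was no sign that it touched the speaker.
- **Bystanders:** they look unmoved in the last side picture. I judged this by eye and did not measure it.

**Disagreement:** the wrist camera read y about 1.8 mm lower than the top camera, at the port and at the stand alike. I corrected for this by lining up the stem and port within the wrist picture. No check failed.

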